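Load the corner-notched copper blank into its die

TASK

Take the finished plaque out of the steel die and lay it flat, relief up, in the wooden tray beside the round medallion already there. Then load the die with the fresh copper blank whose outline matches the cavity (the one with notched corners, in one of the rack's three lanes), so that it sits level and fully home on the cavity floor; the rack and the clamp bars leave room for the fingers on different sides, so set the blank down on the white board to change your grip. Leave the other blanks and everything else on the bench where they are, and let go of everything.

Things in the scene. Friction and masses are not known exactly. Their poses are not given: they have to be found in the camera images.
- die: Fixed dark steel die plate, 150 (its x) x 160 (its y) x 30 mm high, with the cavity in the middle of its top. Two bright steel clamp bars, 190 mm long along its x, 16 mm thick, stand on it at y = +-51 mm (inner faces at +-43 mm) from its top face to 40 mm above it, so fingers reach a plaque in the cavity only at its sides towards +-x. Origin: centre of the underside, z up.
- die_cavity (a point): Centre of the cavity floor, 23 mm above the bench; axes as the die's. The cavity is 7 mm deep, 71 mm along y and 59 mm along x, with 12 mm square corner blocks matching the notched blank with 1.5 mm of clearance all round. The blank's long x axis must lie along this y axis (either way round).
- rack: Fixed wooden stock rack: an 8 mm base board 150 (its x) x 238 (its y) mm with four 10 mm walls along x, reaching 48 mm above the bench, forming three lanes open at both ends, each 66 mm wide, centred at y = -76, 0 and +76 mm. Each lane holds one blank lying flat with its long axis along the lane; fingers fit only at the blank's two ends. Origin: centre of the underside.
- blank: The fresh blank to load: plain copper, 68 (its x) x 56 (its y) x 16 mm thick, about 0.47 kg, with a 12 x 12 mm square notch cut from each corner. Lies in one of the rack's lanes. Origin: centre of the underside, z up.
- finished: The finished plaque, same outline and size as the notched blank (68 x 56 x 16 mm) but with a low round relief (3 mm) on its top. Starts seated in the die cavity, standing 9 mm proud of the die. Origin: centre of the underside, z up.
- plain_blank: Another copper blank, a plain rectangle 68 x 56 x 16 mm without notches, in a lane of the rack: leave it. Origin: centre of the underside.
- round_blank: Another copper blank, a disc 60 mm across and 16 mm thick, in a lane of the rack: leave it. Origin: centre of the underside.
- board: Fixed white plastic board, 110 x 110 x 15 mm, on which to set the blank down and change grip. Origin: centre of the underside.
- tray: Fixed open wooden tray for finished pieces, 150 (its x) x 190 (its y) mm outside, 30 mm high, walls and floor 5 mm. Its -y half already holds a round medallion; the +y half is free. Origin: centre of the underside.
- medallion: Finished round copper medallion, 60 mm across, 16 mm thick, with a low ring on top, lying in the -y half of the tray: leave it. Origin: centre of the underside.
- tray_in (a point): Centre of the tray's inner floor, 5 mm above the bench; axes as the tray's.
- cup: Copper cup, 72 mm across, 80 mm high, standing; leave it. Origin: centre of the underside.
- bowl: Copper bowl, 110 mm across, 45 mm high; leave it. Origin: centre of the underside.
- hammer: Hammer 240 mm long lying on the bench along its x axis; leave it.
- punch_pot: Brass pot, 52 mm across and 70 mm high, full of steel punches that reach 101 mm; leave it. Origin: centre of the underside.
- ewer: Copper ewer, 90 mm across and 150 mm high; leave it. Origin: centre of the underside.
- stake: Loose steel bench block 70 x 70 x 60 mm; leave it. Origin: centre of the underside.
Things that resemble listed ones, but are neither listed nor needed, are in the scene too. Leave any red or yellow look-alike of the blank alone.

How it is judged:
By the outcome, as a careful person would: the job done as asked, in the order asked, and still so for the second after the job is handed in, with the robot touching nothing.
It also fails if it takes over 64 s, if anything falls off the work surface, if the arm or the gripper's body presses on something with over 40 N, if the wrist force passes 120 N, or if a joint passes its speed limit or range.

ROBOT

A 6-joint arm with a two-finger parallel gripper is mounted at the origin on the work surface. World frame = base frame: x ahead of the robot, y to its left, z up, the work surface at z = 0. Lengths are in m, angles in rad, forces in N, time in s.
With the tool pointing down it reaches from about 0.35 to 0.85 m from the base axis. Payload 8.1 kg.
Tool frame: the origin (TCP) lies at the very end of the fingers, on their centre line; the grasp point (between the pads) lies 19 mm behind it; z points along the fingers, y is the line along which they close (so a half turn about z gives the same grasp; the last joint's range is limited). The gripper opens to 93 mm and grips with 3 to 60 N. Pads are 15 mm wide; open, the fingers measure 128 mm over their backs; the gripper's body (75 mm by 188 mm) begins 65 mm behind the grasp point.
Start: joints at [1.147, 0.13, 1.488, -0, 1.523, -0.085], TCP at [0.199, 0.566, 0.219] pointing down, gripper open.
Joint ranges: [-2.96, 2.96], [-0.89, 2.26], [0.02, 2.5], [-1.34, 4.48], [0, 2.73], [-2.66, 2.66]. Speed limits (rad/s): [2.39, 2.39, 2.79, 3.14, 3.14, 3.14].

INTERFACE

Orientations are given as a rotation vector (axis times angle).
In Python, from plant import robot, imaging gives the robot as it stands.
- The arm moves only by the tool jog_arm, never from a script. Its argument "rows" is a list of rows, each a list of 2 entries, a list of its own where there are three numbers: the shift along the tool's x, y, z each as a share of 0.2 m, from -1 to 1, then the turn, a rotation vector about the tool's x, y, z each as a share of pi/2 rad, from -1 to 1. A call has 1 to 5 rows; each row is the pose to reach, as a shift and turn from the pose commanded when the call began, along the tool's axes at that moment; what a row does not reach only later rows make up. A row lasts 1/10 s, in which the tool goes at most 50 mm and 8.59 degrees, less where a joint would pass 70% of its speed; a pose out of reach is approached as far as the arm can. A call with a number of a shift or a turn outside -1 to 1 is refused whole. A call with a gripper value outside its range is refused whole. "hand" is the closure, from -1 (fully open) to 1 (shut), set as the call begins (left out, the last holds). The fingers move at their own pace and stop on an object; "squeeze" is the grip in N (left out, the last holds). Time passes only in rows, so rows that repeat a pose let the fingers close. It gives the time, the measured TCP pose, the force, the opening and the grip force at its end, in the units of the state.
- robot.read_state(): the state, without advancing time (a new reading comes with each control period).
- imaging.read_camera(name): name is "scene" or "top" or "wrist"; returns a dict with "frame" (420x560x3 uint8, red, green, blue), "vertical_fov" (degrees; the focal length in pixels is half the picture's height over the tangent of half this angle, whatever the lens; pixels are square), "cx", "cy" (the principal point, pixels), "R" (3x3) and "t" (3): a world point X has camera coordinates R X + t. Camera axes: x right, y down, z forward; pixel columns grow to the right and rows downward; lengths in m; the calibration is good to about 2 mm. The wrist camera is an equidistant fisheye: a pixel r from the principal point sees the ray r / f radians off the axis. A picture is of the moment at which its call begins. There is no depth.
- robot.close_job(): hands the job in; it is judged then, once.
The state is a dict: "t": time; "q": joint angles; "dq": joint speeds; "joint_torque": joint torques, N m; "tool_pos": TCP position; "orientation": TCP orientation; "force": force on the tool from outside, world axes, zero at the start; "wrist_torque": the same for the moment, N m; "opening": finger opening in m; "gripper_force": force on a finger pad.
Only numpy, scipy, OpenCV 4.12 (cv2) and the standard library are available. Lean on these libraries where they do the work, as an engineer would, in place of code of your own. Each camera call takes 0.05 s, during which the arm holds its last target. There are 200 camera calls.

## Working session

There is one attempt and no reset: what is moved stays moved. The work goes in short steps, Python scripts to look and compute and a tool call to move; the robot and the scene stay as the last step left them, time stands still between calls to the robot, and variables do not carry over. Pictures are saved under pics/ and viewed, at most 10 in all, crops included, and the job is handed in when it is done.

Besides the shell and the picture viewer there is one more tool, called after "Call:" by a JSON object that holds its "api" and its "payload", one argument or row to a line. jog_arm: Moves the arm, as the interface text tells. Its arguments: {"type":"object","properties":{"rows":{"type":"array"},"hand":{"type":"number"},"squeeze":{"type":"number"}},"required":["rows"]}

```bash
ls; mkdir -p pics
cat > h.py <<'E'
import numpy as np,cv2
from plant import robot,imaging
from scipy.spatial.transform import Rotation as Ro
def cam(n,save=None):
    c=imaging.read_camera(n)
    c={**c,'R':np.array(c['R']),'t':np.array(c['t']),'n':n}
    c['f']=c['frame'].shape[0]/2/np.tan(np.radians(c['vertical_fov'])/2)
    if save: cv2.imwrite(f'pics/{save}.png',c['frame'][:,:,::-1]); np.savez(f'pics/{save}.npz',**c)
    return c
def load(s):
    d=np.load(f'pics/{s}.npz'); return {k:(d[k] if d[k].ndim else d[k].item()) for k in d}
def ray(c,u,v):
    x=np.array([u-c['cx'],v-c['cy']])/c['f']
    if c['n']=='wrist':
        r=np.linalg.norm(x)+1e-12; d=np.r_[x/r*np.sin(r),np.cos(r)]
    else: d=np.r_[x,1]/np.linalg.norm(np.r_[x,1])
    return -c['R'].T@c['t'],c['R'].T@d
def onz(c,u,v,z):
    o,d=ray(c,u,v); return o+d*(z-o[2])/d[2]
def tri(*obs):
    A=np.zeros((3,3));b=np.zeros(3);L=[]
    for c,u,v in obs:
        o,d=ray(c,u,v);P=np.eye(3)-np.outer(d,d);A+=P;b+=P@o;L.append((P,o))
    X=np.linalg.solve(A,b); return X,max(np.linalg.norm(P@(X-o)) for P,o in L)
def proj(c,X):
    p=c['R']@np.array(X)+c['t']
    if c['n']=='wrist':
        s=np.linalg.norm(p[:2])+1e-12; r=np.arctan2(s,p[2])*c['f']; q=p[:2]/s*r
    else: q=p[:2]/p[2]*c['f']
    return q+[c['cx'],c['cy']]
def state():
    s=robot.read_state(); return s
E
python3 - <<'E'
from h import *
for n in('scene','top','wrist'):
    c=cam(n,n+'0'); print(n,c['f'],-c['R'].T@c['t'],c['R'][2],c['cx'],c['cy'])
a=[cv2.imread(f'pics/{n}0.png') for n in('scene','top')]
print(robot.read_state())
E
```

```text
pics
scene 380.7692992745566 [ 1.1116556  -0.21580626  1.01327155] [-0.5233741   0.18848681 -0.83099475] 276.4446564659076 207.2509565766457
top 470.62219426390243 [ 0.37276141 -0.00466599  1.5842268 ] [ 0.10325629  0.00711524 -0.99462933] 279.5164671586189 216.11384652860983
wrist 325.19226210127806 [0.13264215 0.58991449 0.38314202] [ 0.23945232 -0.08700634 -0.9670018 ] 277.5342293317863 212.01270318411912
{'t': 0.15, 'q': array([ 1.14661077e+00,  1.31006023e-01,  1.48901139e+00,  3.71671569e-05,
        1.52297326e+00, -8.54143977e-02]), 'dq': array([-0.00188054, -0.00114964, -0.00486213, -0.00025782,  0.00062569,
       -0.00075157]), 'joint_torque': array([ 7.98910569e-04, -5.60477364e+01, -4.92332983e+01,  7.68436957e-02,
        3.06208490e-02, -8.29084001e-05]), 'tool_pos': array([0.19919677, 0.5655221 , 0.2178272 ]), 'orientation': array([-5.29536701e-01, -3.09624793e+00,  2.11014014e-03]), 'force': array([ 0.27964448, -0.85663978,  0.11387444]), 'wrist_torque': array([-0.03550052, -0.01112234, -0.00090873]), 'gripper_force': 0.0, 'opening': 0.09303980932465973}
```

View pics/top0.png

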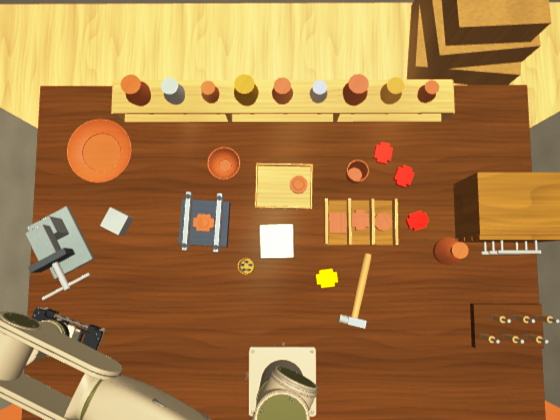

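View pics/scene0.png

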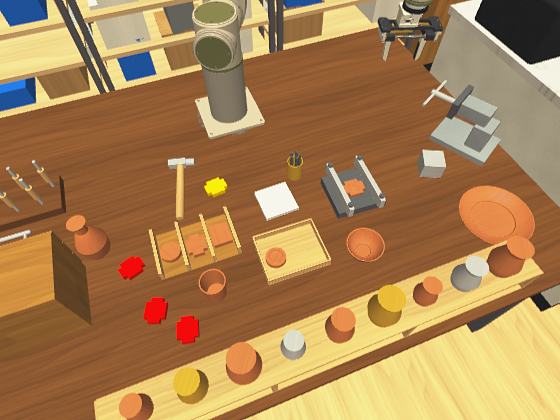

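The top view shows the die at (205,222), tray (284,186) with its free half to the left, board (277,241), rack (361,221) with three blanks at (338,222), (361,220), (383,221). The yellow and red decoys lie loose. I'll take coarse positions and a zoomed crop of the rack.

Run:
```python
from h import *
t=load('top0');s=load('scene0')
for n,u,v,z,us,vs in(('fin',204.5,222.5,.04,355,187),('rackmid',361,221,.02,196,243),('rackL',338,222,.02,220,233),('rackR',383,221,.02,171,251),('board',277,241,.015,276,201),('tray',284,186,.02,290,251)):
    X,e=tri((t,u,v),(s,us,vs)); print(n,onz(t,u,v,z).round(3),X.round(3),e.round(4))
st=state();R=Ro.from_rotvec(st['orientation']).as_matrix();print(R.round(3))
w=load('wrist0');C=-w['R'].T@w['t'];print('cam in tool',(R.T@(C-st['tool_pos'])).round(4),(R.T@w['R'].T).round(3))
a=cv2.resize(t['frame'][190:255,170:410],None,fx=3.3,fy=3.3,interpolation=cv2.INTER_CUBIC)
b=cv2.resize(s['frame'][140:290,140:400],None,fx=2.4,fy=2.4,interpolation=cv2.INTER_CUBIC)
o=np.zeros((a.shape[0]+b.shape[0],800,3),np.uint8);o[:a.shape[0],:a.shape[1]]=a;o[a.shape[0]:,:b.shape[1]]=b
cv2.imwrite('pics/z0.png',o[:,:,::-1])
```

```text
fin [0.512 0.254 0.04 ] [0.514 0.26  0.039] 0.0062
rackmid [ 0.519 -0.265  0.02 ] [ 0.519 -0.261  0.023] 0.0035
rackL [ 0.516 -0.189  0.02 ] [ 0.515 -0.185  0.028] 0.0028
rackR [ 0.519 -0.338  0.02 ] [ 0.519 -0.335  0.023] 0.0027
board [0.452 0.015 0.015] [0.453 0.017 0.006] 0.0026
tray [ 0.637 -0.008  0.02 ] [ 0.639 -0.007  0.011] 0.0011
[[-0.943  0.332 -0.001]
 [ 0.332  0.943 -0.001]
 [ 0.    -0.001 -1.   ]]
cam in tool [ 0.0709  0.0007 -0.1653] [[ 0.    -0.967 -0.255]
 [ 1.     0.    -0.001]
 [ 0.001 -0.255  0.967]]
```

View pics/z0.png

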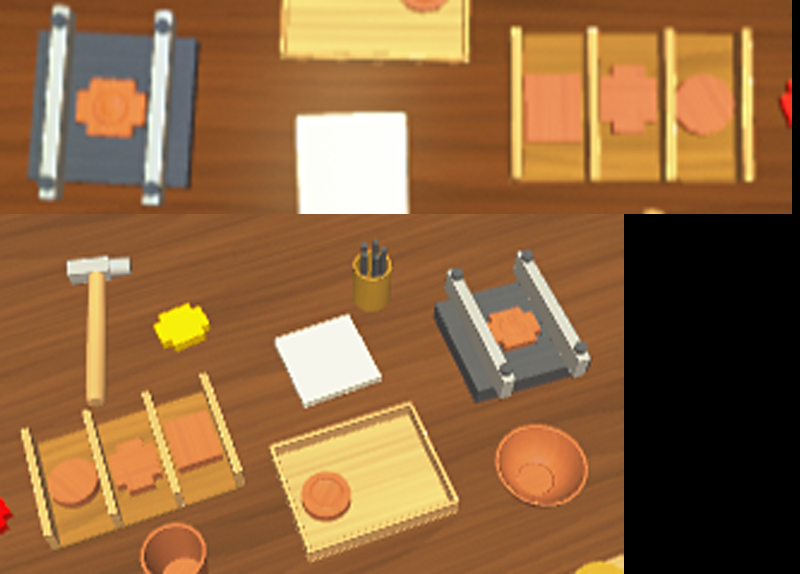

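The crop confirms it: the notched blank is in the rack's middle lane, the plain rectangle is in the +y lane and the disc in the -y lane. Next I'll move over the die to look with the wrist camera.

Call:
{"api": "jog_arm", "payload": {
  "rows": [
    [[-0.995,-0.485,0],[0,0,0]],
    [[-0.995,-0.485,0],[0,0,0]],
    [[-0.995,-0.485,0],[0,0,0]],
    [[-0.995,-0.485,0],[0,0,0]],
    [[-0.995,-0.485,0],[0,0,0]]
  ],
  "hand": -1,
  "squeeze": 30
}}

```text
t: 0.65
tool_pos: [0.3572, 0.4052, 0.2184]
orientation: [0.534, 3.095, -0.002]
force: [-0.9, -0.6, -0.3]
opening: 0.0928
gripper_force: 0.0
```

Call:
{"api": "jog_arm", "payload": {
  "rows": [
    [[-0.995,-0.485,0],[0,0,0.45]],
    [[-0.995,-0.485,0],[0,0,0.45]],
    [[-0.995,-0.485,0],[0,0,0.45]],
    [[-0.995,-0.485,0],[0,0,0.45]],
    [[-0.995,-0.485,0],[0,0,0.45]]
  ]
}}

```text
t: 1.15
tool_pos: [0.5125, 0.2472, 0.2182]
orientation: [1.581, 2.714, -0.001]
force: [0.2, 0.2, -0.5]
opening: 0.0929
gripper_force: 0.0
```

Call:
{"api": "jog_arm", "payload": {
  "rows": [
    [[0,0,0],[0,0,0.334]],
    [[0,0,0],[0,0,0.334]],
    [[0,0,0],[0,0,0.334]],
    [[0,0,0],[0,0,0.334]],
    [[0,0,0],[0,0,0.334]]
  ]
}}

```text
t: 1.65
tool_pos: [0.5101, 0.2505, 0.2183]
orientation: [-2.222, -2.22, 0.001]
force: [-0.2, -0.4, -0.3]
opening: 0.0929
gripper_force: 0.0
```

Run:
```python
from h import *
w=cam('wrist','w1'); s=state(); R=Ro.from_rotvec(s['orientation']).as_matrix()
print(s['t'],s['tool_pos'],R.round(3).tolist(),s['q'])
```

```text
1.7 [0.51013218 0.25056747 0.2183136 ] [[-0.002, 1.0, -0.001], [1.0, 0.002, -0.0], [-0.0, -0.001, -1.0]] [ 3.66372761e-01  4.58829545e-02  1.57829754e+00 -1.93053968e-05
  1.51798679e+00  3.64047464e-01]
```

View pics/w1.png

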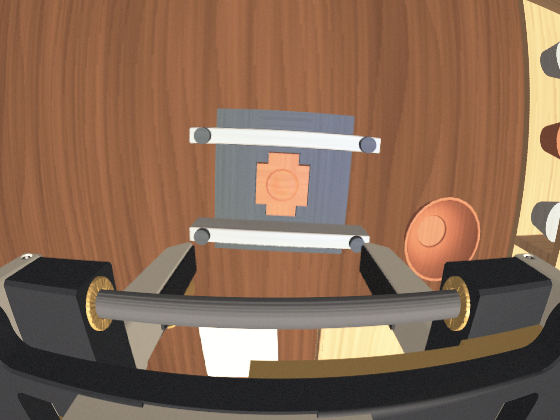

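The wrist view shows the plaque at (283,184) between bars at y≈138 and y≈237 px. I'll drop 80 mm and measure from both heights.

Call:
{"api": "jog_arm", "payload": {
  "rows": [
    [[0.1,0,0.4],[0,0,0]],
    [[0.1,0,0.4],[0,0,0]],
    [[0.1,0,0.4],[0,0,0]],
    [[0.1,0,0.4],[0,0,0]]
  ]
}}

```text
t: 2.1
tool_pos: [0.5098, 0.2705, 0.1387]
orientation: [-2.218, -2.224, 0.002]
force: [0.1, -0.5, 1.1]
opening: 0.0929
gripper_force: 0.0
```

```bash
cat >> h.py <<'E'
def copper(c,u,v,r=60,smin=110,vmin=90):
    hsv=cv2.cvtColor(np.ascontiguousarray(c['frame']),cv2.COLOR_RGB2HSV)
    m=((hsv[...,0]<14)&(hsv[...,1]>smin)&(hsv[...,2]>vmin)).astype(np.uint8)
    k=np.zeros_like(m);k[int(v-r):int(v+r),int(u-r):int(u+r)]=1
    cs,_=cv2.findContours(m*k,cv2.RETR_EXTERNAL,cv2.CHAIN_APPROX_NONE)
    return max(cs,key=cv2.contourArea)[:,0].astype(float)
def onplane(c,pts,z): return np.array([onz(c,p[0],p[1],z)[:2] for p in pts])
def rect(c,pts,z):
    (x,y),(w,h),a=cv2.minAreaRect((onplane(c,pts,z)*1000).astype(np.float32))
    return x/1000,y/1000,w,h,a
E
python3 - <<'E'
from h import *
w2=cam('wrist','w2');w1=load('w1');s=state();print(s['tool_pos'],s['t'])
p=proj(w2,[.512,.25,.04]);print(p)
for c,u,v in((w1,283,184),(w2,*p)):
    k=copper(c,u,v,50 if c is w1 else 70)
    print(k.min(0),k.max(0),[tuple(np.round(rect(c,k,z),4)) for z in(.032,.039,.045)])
E
```

```text
[0.51101952 0.27075351 0.14035893] 2.15
[280.47010517 236.51137683]
[256. 152.] [308. 215.] [(np.float64(0.5145), np.float64(0.2604), np.float64(69.3461), np.float64(56.6522), np.float64(87.1497)), (np.float64(0.5144), np.float64(0.2616), np.float64(67.9658), np.float64(55.5246), np.float64(87.1497)), (np.float64(0.5143), np.float64(0.2627), np.float64(66.7827), np.float64(54.558), np.float64(87.1497))]
[263. 203.] [304. 243.] [(np.float64(0.5147), np.float64(0.2594), np.float64(36.004), np.float64(36.5813), np.float64(0.119)), (np.float64(0.5145), np.float64(0.2615), np.float64(35.0777), np.float64(35.6401), np.float64(0.1191)), (np.float64(0.5144), np.float64(0.2633), np.float64(34.2837), np.float64(34.8334), np.float64(0.1191))]
```

View pics/w2.png

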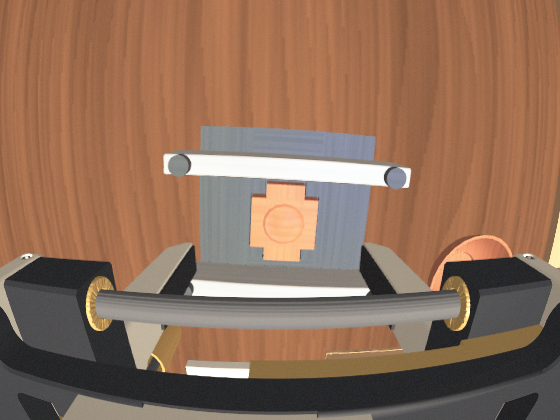

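Run:
```python
from h import *
import h
src=open('h.py').read().replace("hsv[...,0]<14","hsv[...,0]<22"); open('h.py','w').write(src); exec(src)
w1=load('w1');w2=load('w2')
print(cv2.cvtColor(np.ascontiguousarray(w2['frame']),cv2.COLOR_RGB2HSV)[[222,195,250],[258,285,285]])
K=[copper(w1,283,184,40),copper(w2,284,222,42)]
for c,k in zip((w1,w2),K): print(k.min(0),k.max(0),np.round(rect(c,k,.039),4))
# convex-hull box extreme corners (image-extent lines): triangulate blob bbox corners as quad approx
def ctr(c,k): 
    p=np.array(rect(c,k,.039)[:2]); return proj(c,[*p,.039])
print(tri((w1,*ctr(w1,K[0])),(w2,*ctr(w2,K[1]))))
```

```text
[[ 15 112 252]
 [ 15 102 252]
 [ 15 111 253]]
[256. 152.] [308. 215.] [ 0.5144  0.2616 67.9658 55.5246 87.1497]
[250. 188.] [308. 260.] [ 0.5116  0.2596 63.7472 50.2478 86.6557]
(array([0.51284728, 0.26444009, 0.05480457]), np.float64(0.0013565025756665464))
```

```bash
sed -i 's/smin=110/smin=75/' h.py
python3 - <<'E'
from h import *
w1=load('w1');w2=load('w2')
K=[copper(w1,283,184,40),copper(w2,284,222,42)]
P=[]
for c,k in zip((w1,w2),K):
    r=rect(c,k,.039);print(k.min(0),k.max(0),np.round(r,4))
    h=(onplane(c,k,.039)-r[:2])@Ro.from_euler('z',-2.85,degrees=True).as_matrix()[:2,:2]
    i=[h[:,0].argmax(),h[:,0].argmin(),h[:,1].argmax(),h[:,1].argmin()]
    P.append([proj(c,[*r[:2],.039])]+[k[np.argmin(np.linalg.norm(h-q,axis=1))] for q in np.array([[28,22],[-28,22],[-28,-22],[28,-22],[16,34],[-16,34],[16,-34],[-16,-34]])/1000])
for a,b in zip(*P): print([np.round(x,4) for x in tri((w1,*a),(w2,*b))])
E
```

```text
[255. 152.] [309. 215.] [ 0.5143  0.2613 69.2446 56.3724 87.1466]
[250. 181.] [317. 261.] [ 0.5143  0.2623 70.3945 56.2908 87.12  ]
[array([0.5144, 0.26  , 0.0312]), np.float64(0.0)]
[array([0.5446, 0.2794, 0.0232]), np.float64(0.0002)]
[array([0.4874, 0.2837, 0.0315]), np.float64(0.0)]
[array([0.4854, 0.2394, 0.0333]), np.float64(0.0004)]
[array([0.5411, 0.2376, 0.0354]), np.float64(0.0001)]
[array([0.5318, 0.2936, 0.0326]), np.float64(0.0)]
[array([0.5004, 0.2955, 0.0292]), np.float64(0.0001)]
[array([0.5283, 0.2266, 0.0368]), np.float64(0.0004)]
[array([0.4965, 0.2263, 0.0317]), np.float64(0.0002)]
```

Call:
{"api": "jog_arm", "payload": {
  "rows": [
    [[-0.045,0.018,0.2],[0,0,0.033]],
    [[-0.045,0.018,0.4],[0,0,0.033]],
    [[-0.045,0.018,0.4],[0,0,0.033]],
    [[-0.045,0.018,0.4],[0,0,0.033]],
    [[-0.045,0.018,0.4],[0,0,0.033]]
  ]
}}

```text
t: 2.65
tool_pos: [0.5162, 0.2626, 0.0624]
orientation: [2.276, 2.163, 0.007]
force: [0.5, -0.1, 0.3]
opening: 0.0932
gripper_force: 0.0
```

Run:
```python
from h import *
w=cam('wrist','w3');s=state(); R=Ro.from_rotvec(s['orientation']).as_matrix()
print(s['t'],s['tool_pos'],R.round(4).tolist())
cv2.imwrite('pics/w3c.png',cv2.resize(w['frame'][200:330,150:410,::-1],None,fx=3,fy=3))
```

```text
2.7 [0.51626622 0.26262252 0.06236747] [[0.051, 0.9987, 0.005], [0.9987, -0.051, 0.002], [0.0023, 0.0049, -1.0]]
```

View pics/w3c.png

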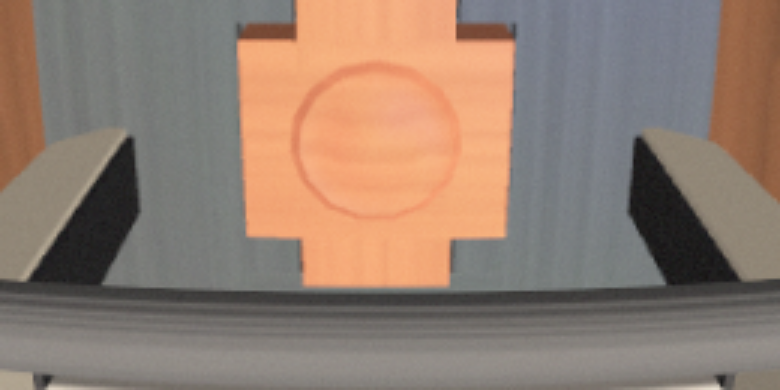

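Fingers straddle the plaque (plaque centre about (377,140) in the crop, finger mid-line about 383), so a −2 mm shift along the closing axis is due. Descend and check.

Call:
{"api": "jog_arm", "payload": {
  "rows": [
    [[-0.006,-0.009,0.1],[0,0,0]],
    [[-0.006,-0.009,0.15],[0,0,0]],
    [[-0.006,-0.009,0.15],[0,0,0]],
    [[-0.006,-0.009,0.15],[0,0,0]],
    [[-0.006,-0.009,0.15],[0,0,0]]
  ]
}}

```text
t: 3.2
tool_pos: [0.5133, 0.2611, 0.0304]
orientation: [2.277, 2.163, 0.004]
force: [-0.7, -0.3, 6.7]
opening: 0.093
gripper_force: 3.2
```

Run:
```python
from h import *
s=state(); R=Ro.from_rotvec(s['orientation']).as_matrix()
print(s['t'],s['tool_pos'],R.round(4).tolist(),s['force'])
```

```text
3.2 [0.51325906 0.26113072 0.03038643] [[0.0512, 0.9987, 0.0024], [0.9987, -0.0512, 0.001], [0.0011, 0.0023, -1.0]] [-0.662094   -0.2504188   6.71960199]
```

Call:
{"api": "jog_arm", "payload": {
  "rows": [
    [[0,0.003,-0.009],[0,0,0]],
    [[0,0.003,-0.009],[0,0,0]]
  ]
}}

```text
t: 3.4
tool_pos: [0.5129, 0.2607, 0.031]
orientation: [2.277, 2.164, 0.001]
force: [-0.3, 0.9, 0.5]
opening: 0.0928
gripper_force: 0.0
```

Call:
{"api": "jog_arm", "payload": {
  "rows": [
    [[0,0,0],[0,0,0]],
    [[0,0,0],[0,0,0]],
    [[0,0,0],[0,0,0]],
    [[0,0,0],[0,0,0]],
    [[0,0,0],[0,0,0]]
  ],
  "hand": 1,
  "squeeze": 40
}}

```text
t: 3.9
tool_pos: [0.5127, 0.2605, 0.0304]
orientation: [2.278, 2.164, 0.0]
force: [2.7, 0.7, -1.3]
opening: 0.0574
gripper_force: 0.8
```

Call:
{"api": "jog_arm", "payload": {
  "rows": [
    [[0,0,0],[0,0,0]],
    [[0,0,0],[0,0,0]],
    [[0,0,0],[0,0,0]]
  ]
}}

```text
t: 4.2
tool_pos: [0.5131, 0.2604, 0.0304]
orientation: [2.277, 2.163, 0.001]
force: [5.9, -1.6, -3.0]
opening: 0.0552
gripper_force: 40.0
```

Run:
```python
from h import *
s=state(); R=Ro.from_rotvec(s['orientation']).as_matrix()
print(s['t'],s['tool_pos'],R.round(4).tolist(),s['force'],s['opening'],s['gripper_force'])
```

```text
4.2 [0.51309987 0.26042117 0.03044612] [[0.0515, 0.9987, 0.0009], [0.9987, -0.0515, 0.0], [0.0001, 0.0009, -1.0]] [ 5.92903995 -1.56189904 -3.02559881] 0.055229587137028906 40.000566244125366
```

Call:
{"api": "jog_arm", "payload": {
  "rows": [
    [[0,0,-0.05],[0,0,0]],
    [[0,0,-0.1],[0,0,0]],
    [[0,0,-0.3],[0,0,0]],
    [[0,0,-0.5],[0,0,0]],
    [[0,0,-0.6],[0,0,0]]
  ]
}}

```text
t: 4.7
tool_pos: [0.5131, 0.2612, 0.1541]
orientation: [2.277, 2.164, 0.004]
force: [0.5, -0.2, -4.2]
opening: 0.0557
gripper_force: 40.0
```

Call:
{"api": "jog_arm", "payload": {
  "rows": [
    [[-0.25,0.15,-0.1],[0,0,0]],
    [[-0.5,0.3,-0.1],[0,0,0]],
    [[-0.7,0.45,-0.1],[0,0,0]],
    [[-0.85,0.6,-0.1],[0,0,0]],
    [[-0.85,0.6,-0.1],[0,0,0]]
  ]
}}

```text
t: 5.2
tool_pos: [0.625, 0.0801, 0.1699]
orientation: [2.282, 2.159, -0.003]
force: [-0.5, -0.3, -4.5]
opening: 0.0555
gripper_force: 40.0
```

Call:
{"api": "jog_arm", "payload": {
  "rows": [
    [[0,0,0],[0,0,0]],
    [[0,0,0],[0,0,0]]
  ]
}}

```text
t: 5.4
tool_pos: [0.6226, 0.0853, 0.1696]
orientation: [-2.276, -2.162, 0.002]
force: [-0.3, 1.1, -4.0]
opening: 0.0556
gripper_force: 40.0
```

Run:
```python
from h import *
w=cam('wrist','w4');s=state(); R=Ro.from_rotvec(s['orientation']).as_matrix()
print(s['t'],s['tool_pos'],R.round(4).tolist(),s['force'],s['opening'],s['gripper_force'])
```

```text
5.45 [0.62252728 0.08583068 0.16980124] [[0.0504, 0.9987, -0.002], [0.9987, -0.0504, 0.0006], [0.0005, -0.0021, -1.0]] [-0.19363134 -0.10797531 -4.12720116] 0.055112661517163444 39.99837398529053
```

View pics/w4.png

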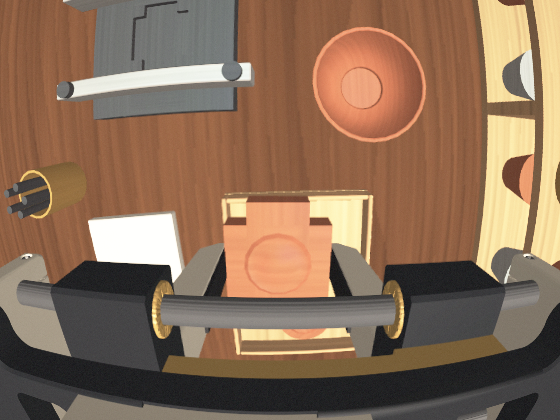

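The plaque is held level at (277,265), and the cavity (top) is empty. The tray's rim corners show at (222,196), (372,192) and (237,353). I'll cast those onto the rim plane and cross-check them with the top and scene views.

Run:
```python
from h import *
w=load('w4');t=load('top0');s=load('scene0')
for u,v in((222,196),(372,192),(237,353)): print('w',onz(w,u,v,.03).round(4))
P={}
for c,n,(a,b,x,y) in((t,'top',(250,155,320,215)),(s,'scene',(245,210,340,290))):
    hsv=cv2.cvtColor(np.ascontiguousarray(c['frame']),cv2.COLOR_RGB2HSV)
    m=((hsv[...,0]>16)&(hsv[...,0]<32)&(hsv[...,2]>140)).astype(np.uint8)
    k=np.zeros_like(m);k[b:y,a:x]=1;cs,_=cv2.findContours(m*k,0,1);q=max(cs,key=cv2.contourArea)
    q=cv2.convexHull(q);e=cv2.approxPolyDP(q,4,True)[:,0];print(n,e.tolist())
    P[n]=e
for e in P['top']: print(onz(t,*e,.03).round(4))
for e in P['scene']: print(onz(s,*e,.03).round(4), onz(s,*e,0).round(4))
```

```text
w [0.5685 0.0947 0.03  ]
w [0.7151 0.0916 0.03  ]
w [ 0.5644 -0.0946  0.03  ]
top [[312, 165], [311, 208], [255, 207], [257, 163]]
scene [[310, 218], [330, 259], [267, 280], [253, 236]]
[ 0.7067 -0.1023  0.03  ]
[ 0.5613 -0.0982  0.03  ]
[0.5645 0.0881 0.03  ]
[0.7135 0.0824 0.03  ]
[0.5663 0.0885 0.03  ] [0.5497 0.0977 0.    ]
[0.7131 0.0862 0.03  ] [0.701  0.0954 0.    ]
[ 0.7084 -0.1028  0.03  ] [ 0.6961 -0.0994  0.    ]
[ 0.5629 -0.0939  0.03  ] [ 0.5462 -0.0902  0.    ]
```

Call:
{"api": "jog_arm", "payload": {
  "rows": [
    [[-0.21,0.098,0],[0,0,0]],
    [[-0.21,0.098,0.2],[0,0,0]],
    [[-0.21,0.098,0.45],[0,0,0]],
    [[-0.21,0.098,0.65],[0,0,0]],
    [[-0.21,0.098,0.65],[0,0,0]]
  ]
}}

```text
t: 5.95
tool_pos: [0.634, 0.0434, 0.0325]
orientation: [-2.268, -2.159, 0.016]
force: [-2.0, -0.2, -5.3]
opening: 0.0552
gripper_force: 40.0
```

Call:
{"api": "jog_arm", "payload": {
  "rows": [
    [[0,0,0.06],[0,0,0]],
    [[0,0,0.1],[0,0,0]],
    [[0,0,0.126],[0,0,0]],
    [[0,0,0.126],[0,0,0]],
    [[0,0,0.126],[0,0,0]]
  ]
}}

```text
t: 6.45
tool_pos: [0.6419, 0.0417, 0.0164]
orientation: [2.277, 2.163, 0.002]
force: [-0.3, -0.2, -4.8]
opening: 0.0554
gripper_force: 40.0
```

Run:
```python
from h import *
s=state(); R=Ro.from_rotvec(s['orientation']).as_matrix()
print(s['t'],s['tool_pos'],R.round(4).tolist(),s['force'],s['opening'],s['gripper_force'])
```

```text
6.45 [0.64192812 0.04165471 0.01638185] [[0.0513, 0.9987, 0.0016], [0.9987, -0.0513, 0.0], [0.0001, 0.0016, -1.0]] [-0.31491807 -0.24367677 -4.78126539] 0.05543427005667481 39.998329281806946
```

Call:
{"api": "jog_arm", "payload": {
  "rows": [
    [[0,0,0.008],[0,0,0]],
    [[0,0,0.015],[0,0,0]],
    [[0,0,0.015],[0,0,0]],
    [[0,0,0.015],[0,0,0]]
  ]
}}

```text
t: 6.85
tool_pos: [0.6414, 0.0416, 0.0124]
orientation: [2.278, 2.163, 0.0]
force: [0.4, 0.7, -3.5]
opening: 0.0554
gripper_force: 40.0
```

Call:
{"api": "jog_arm", "payload": {
  "rows": [
    [[0,0,0.003],[0,0,0]],
    [[0,0,0.003],[0,0,0]]
  ]
}}

```text
t: 7.05
tool_pos: [0.6414, 0.0416, 0.0124]
orientation: [2.277, 2.163, 0.0]
force: [-3.2, -0.1, 3.3]
opening: 0.0557
gripper_force: 40.0
```

Call:
{"api": "jog_arm", "payload": {
  "rows": [
    [[0,0,0],[0,0,0]],
    [[0,0,0],[0,0,0]],
    [[0,0,0],[0,0,0]]
  ],
  "hand": -0.5
}}

```text
t: 7.35
tool_pos: [0.6414, 0.0417, 0.0118]
orientation: [2.277, 2.163, 0.001]
force: [-0.0, 0.3, 0.3]
opening: 0.069
gripper_force: 0.0
```

Call:
{"api": "jog_arm", "payload": {
  "rows": [
    [[0,0,-0.1],[0,0,0]],
    [[0,0,-0.3],[0,0,0]],
    [[0,0,-0.55],[0,0,0]],
    [[0,0,-0.8],[0,0,0]],
    [[0,0,-0.8],[0,0,0]]
  ]
}}

```text
t: 7.85
tool_pos: [0.6463, 0.0416, 0.1819]
orientation: [2.27, 2.156, 0.017]
force: [1.3, 0.2, 0.9]
opening: 0.0696
gripper_force: 0.0
```

Run:
```python
from h import *
w=cam('wrist','w5');s=state(); R=Ro.from_rotvec(s['orientation']).as_matrix()
print(s['t'],s['tool_pos'],R.round(4).tolist(),s['force'],s['opening'],s['gripper_force'])
p=proj(w,[.641,.043,.021]);print(p);k=copper(w,p[0],p[1],70);print(k.min(0),k.max(0),np.round(rect(w,k,.021),4))
```

```text
7.9 [0.64459584 0.04164648 0.17767461] [[0.0512, 0.9986, 0.0101], [0.9987, -0.0512, -0.0001], [0.0004, 0.0101, -0.9999]] [-0.28340205 -0.12166464 -0.13475353] 0.06952511781405037 0.0
[270.26810011 196.89826478]
[200. 126.] [339. 265.] [6.407000e-01 4.130000e-02 1.504984e+02 1.527499e+02 8.682180e+01]
```

Call:
{"api": "jog_arm", "payload": {
  "rows": [
    [[-0.775,-0.27,0],[0,0,0]],
    [[-0.775,-0.27,0],[0,0,0]],
    [[-0.775,-0.27,0],[0,0,0]],
    [[-0.775,-0.27,0],[0,0,0]],
    [[-0.775,-0.27,0],[0,0,0]]
  ],
  "hand": -1
}}

```text
t: 8.4
tool_pos: [0.578, -0.1123, 0.1704]
orientation: [-2.281, -2.159, 0.002]
force: [-0.5, -0.6, 0.4]
opening: 0.0926
gripper_force: 0.0
```

Call:
{"api": "jog_arm", "payload": {
  "rows": [
    [[-0.775,-0.27,0],[0,0,0]],
    [[-0.775,-0.27,0],[0,0,0]],
    [[-0.775,-0.27,0],[0,0,0]],
    [[-0.775,-0.27,0],[0,0,0]],
    [[-0.775,-0.27,0],[0,0,0]]
  ]
}}

```text
t: 8.9
tool_pos: [0.5172, -0.263, 0.1709]
orientation: [-2.279, -2.161, -0.0]
force: [0.5, -0.4, -0.2]
opening: 0.0933
gripper_force: 0.0
```

Call:
{"api": "jog_arm", "payload": {
  "rows": [
    [[0,0,0],[0,0,0]],
    [[0,0,0],[0,0,0]]
  ]
}}

```text
t: 9.1
tool_pos: [0.5183, -0.2604, 0.1713]
orientation: [-2.275, -2.166, -0.001]
force: [0.6, 0.4, 0.2]
opening: 0.0932
gripper_force: 0.0
```

Run:
```python
from h import *
w=cam('wrist','w6');s=state(); R=Ro.from_rotvec(s['orientation']).as_matrix()
print(s['t'],s['tool_pos'],R.round(4).tolist(),s['force'],s['opening'],s['gripper_force'])
a=load('w5')['frame'];b=w['frame'];cv2.imwrite('pics/v56.png',np.hstack([cv2.resize(x,(400,300)) for x in(a,b)])[:,:,::-1])
```

```text
9.15 [ 0.51828866 -0.26053019  0.17143231] [[0.0491, 0.9988, -0.0], [0.9988, -0.0491, 0.0006], [0.0006, -0.0001, -1.0]] [0.35101439 0.50860014 0.77317481] 0.09297485943478723 0.0
```

View pics/v56.png

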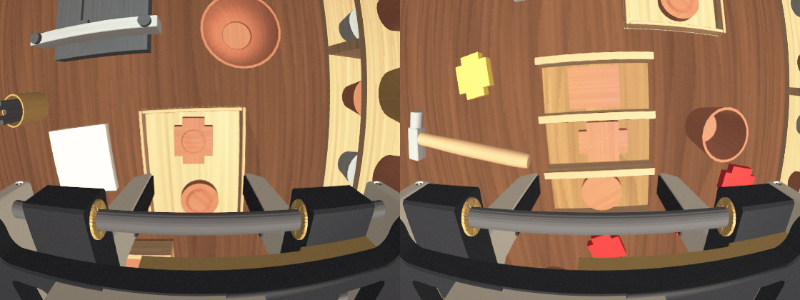

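The left half shows the plaque flat, relief up, in the tray beside the medallion. The right half shows the notched blank in the middle lane at about (284,193) full-scale. I'll take a lower view for the second measurement.

Call:
{"api": "jog_arm", "payload": {
  "rows": [
    [[0.1,0,0.25],[0,0,0]],
    [[0.1,0,0.3],[0,0,0]],
    [[0.1,0,0.3],[0,0,0]],
    [[0.1,0,0.3],[0,0,0]]
  ]
}}

```text
t: 9.55
tool_pos: [0.5188, -0.2424, 0.1123]
orientation: [2.277, 2.165, -0.0]
force: [0.0, 1.1, 0.3]
opening: 0.0933
gripper_force: 0.0
```

Run:
```python
from h import *
w7=cam('wrist','w7');w6=load('w6');s=state(); print(s['t'],s['tool_pos'],Ro.from_rotvec(s['orientation']).as_matrix().round(4).tolist())
hsv=lambda c:cv2.cvtColor(np.ascontiguousarray(c['frame']),cv2.COLOR_RGB2HSV)
h=hsv(w6);print('cu',h[190,275:300:6].tolist(),'wood',h[190,325:340:5].tolist(),h[190,225:245:6].tolist())
for c in(w6,w7):
    p=proj(c,[.519,-.261,.024]);print(p)
    H=hsv(c); r=48 if c is w6 else 60
    m=((H[...,0]<13)&(H[...,1]>75)).astype(np.uint8)
    k=np.zeros_like(m);k[int(p[1]-r*.75):int(p[1]+r*.75),int(p[0]-r):int(p[0]+r)]=1
    cs,_=cv2.findContours(m*k,0,1);q=max(cs,key=cv2.contourArea)[:,0].astype(float)
    print(len(cs),cv2.contourArea(q.astype(np.float32)),q.min(0),q.max(0))
    for z in(.018,.024,.03):print(np.round(rect(c,q,z),4))
```

```text
9.6 [ 0.51933286 -0.24300061  0.11328468] [[0.0509, 0.9987, 0.0015], [0.9987, -0.0509, -0.0011], [-0.001, 0.0015, -1.0]]
cu [[12, 116, 247], [12, 114, 247], [12, 118, 246], [11, 116, 245], [11, 115, 244]] wood [[16, 126, 223], [16, 124, 224], [16, 126, 228]] [[17, 126, 232], [17, 127, 230], [16, 130, 218], [17, 134, 208]]
[278.60916365 201.42251293]
12 2815.0 [249. 168.] [318. 226.]
[ 0.5246 -0.2591 59.6761 68.9464 89.762 ]
[ 0.5246 -0.2578 58.553  67.6488 89.762 ]
[ 0.5245 -0.2564 57.4299 66.3512 89.762 ]
[279.35001257 238.53830477]
29 2449.5 [244. 202.] [326. 265.]
[ 0.5308 -0.2517 51.373  73.6559 47.7137]
[ 0.5306 -0.2498 50.1865 71.9547 47.7137]
[ 0.5304 -0.248  48.9999 70.2534 47.7137]
```

```bash
cat >> h.py <<'E'
def seg(c,X,r,hmax=14.5,smin=60):
    p=proj(c,X);f=cv2.medianBlur(np.ascontiguousarray(c['frame']),5)
    H=cv2.cvtColor(f,cv2.COLOR_RGB2HSV);m=((H[...,0]<hmax)&(H[...,1]>smin)&(H[...,2]>150)).astype(np.uint8)
    k=np.zeros_like(m);k[int(p[1]-r*.8):int(p[1]+r*.8),int(p[0]-r):int(p[0]+r)]=1
    m=cv2.morphologyEx(m*k,cv2.MORPH_OPEN,np.ones((5,5)))
    cs,_=cv2.findContours(m,0,1);return max(cs,key=cv2.contourArea)[:,0].astype(float),m
E
python3 - <<'E'
from h import *
for n,r in(('w6',48),('w7',60)):
    c=load(n);q,m=seg(c,[.522,-.259,.024],r)
    print(n,cv2.contourArea(q.astype(np.float32)),q.min(0),q.max(0))
    for z in(.018,.024,.03):print(np.round(rect(c,q,z),4))
    if n=='w7':
        for row in m[190:280:3,225:345:3]: print(''.join('.#'[x] for x in row))
E
```

```text
w6 3288.5 [249. 168.] [318. 227.]
[ 0.5243 -0.2591 60.0929 69.3647 89.3091]
[ 0.5242 -0.2578 58.962  68.0592 89.3091]
[ 0.5242 -0.2565 57.831  66.7538 89.3091]
w7 4361.5 [244. 202.] [327. 267.]
[ 0.5245 -0.2608 57.1378 70.2258 89.6837]
[ 0.5244 -0.2587 55.8181 68.6038 89.6838]
[ 0.5243 -0.2566 54.4984 66.9818 89.6839]
........................................
........................................
........................................
........................................
.........................#####..........
...........###################..........
...........###################..........
...........##################...........
...........###################..........
..........########################......
.......############################.....
.......############################.....
.......############################.....
.......############################.....
.......###########################......
.......############################.....
.......############################.....
.......############################.....
.......###########################......
.......###########################......
.......###########################......
........######################..........
............##################..........
............##################..........
............##################..........
.............#################..........
........................................
........................................
........................................
........................................
```

Call:
{"api": "jog_arm", "payload": {
  "rows": [
    [[-0.0775,0.0295,0],[0,0,-0.0286]],
    [[-0.0775,0.0295,0.15],[0,0,-0.0286]],
    [[-0.0775,0.0295,0.35],[0,0,-0.0286]],
    [[-0.0775,0.0295,0.35],[0,0,-0.0286]],
    [[-0.0775,0.0295,0.35],[0,0,-0.0286]]
  ]
}}

```text
t: 10.1
tool_pos: [0.5237, -0.2586, 0.0428]
orientation: [-2.229, -2.214, 0.0]
force: [-0.1, 0.1, 0.9]
opening: 0.0927
gripper_force: 0.0
```

Run:
```python
from h import *
w=cam('wrist','w8');s=state(); print(s['t'],s['tool_pos'],Ro.from_rotvec(s['orientation']).as_matrix().round(4).tolist(),s['force'])
q,m=seg(w,[.524,-.259,.024],60);print(q.min(0),q.max(0),np.round(rect(w,q,.024),4))
```

```text
10.15 [ 0.52475087 -0.25921055  0.04414119] [[0.0067, 1.0, 0.0022], [1.0, -0.0067, -0.0014], [-0.0014, 0.0022, -1.0]] [0.13269046 0.67530159 0.88150758]
[223. 203.] [336. 288.] [ 0.5245 -0.2585 55.7029 68.3884 89.602 ]
```

Call:
{"api": "jog_arm", "payload": {
  "rows": [
    [[0,0,0.08],[0,0,0]],
    [[0,0,0.145],[0,0,0]],
    [[0,0,0.145],[0,0,0]],
    [[0,0,0.145],[0,0,0]]
  ]
}}

```text
t: 10.55
tool_pos: [0.523, -0.2579, 0.012]
orientation: [-2.227, -2.213, 0.001]
force: [-0.4, 0.0, -0.0]
opening: 0.0931
gripper_force: 0.0
```

Call:
{"api": "jog_arm", "payload": {
  "rows": [
    [[0,0,0],[0,0,0]],
    [[0,0,0],[0,0,0]],
    [[0,0,0],[0,0,0]],
    [[0,0,0],[0,0,0]],
    [[0,0,0],[0,0,0]]
  ],
  "hand": 1,
  "squeeze": 40
}}

```text
t: 11.05
tool_pos: [0.5239, -0.2584, 0.013]
orientation: [2.228, 2.214, 0.0]
force: [0.6, 1.3, 1.8]
opening: 0.0676
gripper_force: 40.0
```

Call:
{"api": "jog_arm", "payload": {
  "rows": [
    [[0,0,0],[0,0,0]],
    [[0,0,0],[0,0,0]]
  ]
}}

```text
t: 11.25
tool_pos: [0.5239, -0.2584, 0.013]
orientation: [2.228, 2.214, 0.0]
force: [1.3, -0.4, 3.0]
opening: 0.0677
gripper_force: 40.0
```

Call:
{"api": "jog_arm", "payload": {
  "rows": [
    [[0,0,-0.1],[0,0,0]],
    [[0,0,-0.3],[0,0,0]],
    [[0,0,-0.5],[0,0,0]],
    [[0,0,-0.7],[0,0,0]],
    [[0,0,-0.7],[0,0,0]]
  ]
}}

```text
t: 11.75
tool_pos: [0.5265, -0.2601, 0.1591]
orientation: [2.222, 2.208, 0.003]
force: [1.2, -0.3, -3.7]
opening: 0.0673
gripper_force: 40.0
```

Call:
{"api": "jog_arm", "payload": {
  "rows": [
    [[0.2,-0.05,0],[0,0,0]],
    [[0.4,-0.1,0],[0,0,0]],
    [[0.6,-0.158,0],[0,0,0]],
    [[0.675,-0.158,0],[0,0,0]],
    [[0.675,-0.158,0],[0,0,0]]
  ]
}}

```text
t: 12.25
tool_pos: [0.4917, -0.1208, 0.1507]
orientation: [-2.224, -2.215, 0.001]
force: [1.0, 0.1, -4.1]
opening: 0.0672
gripper_force: 40.0
```

Call:
{"api": "jog_arm", "payload": {
  "rows": [
    [[0.2,-0.05,0],[0,0,-0.05]],
    [[0.4,-0.1,0],[0,0,-0.1]],
    [[0.6,-0.158,0],[0,0,-0.15]],
    [[0.675,-0.158,0],[0,0,-0.2]],
    [[0.675,-0.158,0],[0,0,-0.2]]
  ]
}}

```text
t: 12.75
tool_pos: [0.4618, 0.0132, 0.1517]
orientation: [-1.849, -2.539, 0.001]
force: [0.3, -0.5, -4.1]
opening: 0.0676
gripper_force: 40.0
```

Call:
{"api": "jog_arm", "payload": {
  "rows": [
    [[0,0,0],[0,0,-0.08]],
    [[0,0,0],[0,0,-0.16]],
    [[0,0,0],[0,0,-0.24]],
    [[0,0,0],[0,0,-0.32]],
    [[0,0,0],[0,0,-0.39]]
  ]
}}

```text
t: 13.25
tool_pos: [0.4623, 0.0103, 0.1519]
orientation: [-1.001, -2.977, 0.002]
force: [-0.4, 0.0, -4.1]
opening: 0.0672
gripper_force: 40.0
```

Call:
{"api": "jog_arm", "payload": {
  "rows": [
    [[0,0,0],[0,0,-0.08]],
    [[0,0,0],[0,0,-0.16]],
    [[0,0,0],[0,0,-0.24]],
    [[0,0,0],[0,0,-0.32]],
    [[0,0,0],[0,0,-0.383]]
  ]
}}

```text
t: 13.75
tool_pos: [0.4623, 0.0103, 0.1519]
orientation: [-0.074, -3.14, 0.001]
force: [0.1, 0.9, -4.2]
opening: 0.0674
gripper_force: 40.0
```

Call:
{"api": "jog_arm", "payload": {
  "rows": [
    [[0,0,0],[0,0,0]],
    [[0,0,0],[0,0,0]]
  ]
}}

```text
t: 13.95
tool_pos: [0.4622, 0.0111, 0.1522]
orientation: [-0.085, -3.14, 0.001]
force: [0.5, 0.7, -4.1]
opening: 0.0674
gripper_force: 40.0
```

Run:
```python
from h import *
t=load('top0');s0=load('scene0')
w=cam('wrist','w9');s=state(); print(s['t'],s['tool_pos'],Ro.from_rotvec(s['orientation']).as_matrix().round(4).tolist(),s['force'],s['opening'],s['q'])
print('pot',onz(t,246,266,.07).round(3),onz(s0,294,167,.03).round(3))
a=load('w4')
for c,x in((t,None),(s0,None),(a,None)):
    f=cv2.cvtColor(np.ascontiguousarray(c['frame']),cv2.COLOR_RGB2HSV);m=((f[...,1]<30)&(f[...,2]>200)).astype(np.uint8)
    p=proj(c,[.453,.016,.015]);cs,_=cv2.findContours(m,0,1)
    for q in cs:
        if cv2.pointPolygonTest(q,(float(p[0]),float(p[1])),False)>=0:
            q=q[:,0].astype(float);print(c['n'],np.round(rect(c,q,.015),4))
```

```text
14.0 [0.46210612 0.01130057 0.15224877] [[-0.9986, 0.0534, -0.0006], [0.0534, 0.9986, -0.0003], [0.0006, -0.0003, -1.0]] [ 0.21479306  0.72375107 -4.76345748] 0.06761868555847714 [-8.62760192e-02 -2.09463571e-01  1.94109288e+00 -3.28020386e-04
  1.41057490e+00 -1.60361536e+00]
pot [0.369 0.113 0.07 ] [0.362 0.119 0.03 ]
top [4.541000e-01 1.820000e-02 1.100397e+02 1.070650e+02 9.580000e-02]
scene [4.546000e-01 1.980000e-02 1.077560e+02 1.094553e+02 1.391100e+00]
```

Call:
{"api": "jog_arm", "payload": {
  "rows": [
    [[0,0.01,0.2],[0,0,0]],
    [[0,0.01,0.4],[0,0,0]],
    [[0,0.01,0.6],[0,0,0]],
    [[0,0.01,0.6],[0,0,0]],
    [[0,0.01,0.6],[0,0,0]]
  ]
}}

```text
t: 14.5
tool_pos: [0.4616, 0.014, 0.0326]
orientation: [-0.079, -3.138, -0.0]
force: [0.3, -1.2, -3.7]
opening: 0.0675
gripper_force: 40.0
```

Call:
{"api": "jog_arm", "payload": {
  "rows": [
    [[0,0,0.02],[0,0,0]],
    [[0,0,0.035],[0,0,0]],
    [[0,0,0.045],[0,0,0]],
    [[0,0,0.045],[0,0,0]],
    [[0,0,0.045],[0,0,0]]
  ]
}}

```text
t: 15.0
tool_pos: [0.4624, 0.0142, 0.0241]
orientation: [0.077, 3.14, -0.0]
force: [-0.3, 0.2, -3.3]
opening: 0.0672
gripper_force: 40.0
```

Call:
{"api": "jog_arm", "payload": {
  "rows": [
    [[0,0,0.01],[0,0,0]],
    [[0,0,0.018],[0,0,0]],
    [[0,0,0.018],[0,0,0]],
    [[0,0,0.018],[0,0,0]]
  ]
}}

```text
t: 15.4
tool_pos: [0.4622, 0.0142, 0.02]
orientation: [0.077, 3.141, 0.0]
force: [0.8, 0.2, -3.8]
opening: 0.0673
gripper_force: 40.0
```

Call:
{"api": "jog_arm", "payload": {
  "rows": [
    [[0,0,0.003],[0,0,0]],
    [[0,0,0.003],[0,0,0]]
  ]
}}

```text
t: 15.6
tool_pos: [0.4623, 0.0142, 0.02]
orientation: [-0.077, -3.141, -0.0]
force: [-3.7, 0.4, 4.7]
opening: 0.0674
gripper_force: 40.0
```

Call:
{"api": "jog_arm", "payload": {
  "rows": [
    [[0,0,0],[0,0,0]],
    [[0,0,0],[0,0,0]],
    [[0,0,0],[0,0,0]],
    [[0,0,0],[0,0,0]]
  ],
  "hand": -1
}}

```text
t: 16.0
tool_pos: [0.4623, 0.0142, 0.0195]
orientation: [0.077, 3.14, -0.0]
force: [-1.3, -0.1, -0.2]
opening: 0.0913
gripper_force: 0.0
```

Call:
{"api": "jog_arm", "payload": {
  "rows": [
    [[0,0,-0.1],[0,0,0]],
    [[0,0,-0.3],[0,0,0]],
    [[0,0,-0.5],[0,0,0]],
    [[0,0,-0.6],[0,0,0]],
    [[0,0,-0.6],[0,0,0]]
  ]
}}

```text
t: 16.5
tool_pos: [0.4649, 0.014, 0.1435]
orientation: [0.076, 3.134, -0.001]
force: [1.1, -0.1, -0.4]
opening: 0.0931
gripper_force: 0.0
```

Call:
{"api": "jog_arm", "payload": {
  "rows": [
    [[0,0,0],[0,0,0.09]],
    [[0,0,0],[0,0,0.18]],
    [[0,0,0],[0,0,0.27]],
    [[0,0,0],[0,0,0.35]],
    [[0,0,0],[0,0,0.35]]
  ]
}}

```text
t: 17.0
tool_pos: [0.4613, 0.0142, 0.1379]
orientation: [-0.929, -2.999, 0.001]
force: [0.6, 0.5, 0.4]
opening: 0.0928
gripper_force: 0.0
```

Call:
{"api": "jog_arm", "payload": {
  "rows": [
    [[0,0,0],[0,0,0.09]],
    [[0,0,0],[0,0,0.18]],
    [[0,0,0],[0,0,0.27]],
    [[0,0,0],[0,0,0.35]],
    [[0,0,0],[0,0,0.35]]
  ]
}}

```text
t: 17.5
tool_pos: [0.4617, 0.0142, 0.1385]
orientation: [-1.704, -2.638, 0.001]
force: [-0.4, 0.3, 0.4]
opening: 0.093
gripper_force: 0.0
```

Call:
{"api": "jog_arm", "payload": {
  "rows": [
    [[0,0,0],[0,0,0.09]],
    [[0,0,0],[0,0,0.18]],
    [[0,0,0],[0,0,0.27]],
    [[0,0,0],[0,0,0.3]],
    [[0,0,0],[0,0,0.3]]
  ]
}}

```text
t: 18.0
tool_pos: [0.4619, 0.0142, 0.1389]
orientation: [-2.269, -2.172, 0.001]
force: [0.2, -0.1, -0.7]
opening: 0.093
gripper_force: 0.0
```

Call:
{"api": "jog_arm", "payload": {
  "rows": [
    [[0,0,0],[0,0,0]],
    [[0,0,0],[0,0,0]]
  ]
}}

```text
t: 18.2
tool_pos: [0.462, 0.0142, 0.1392]
orientation: [-2.271, -2.17, 0.0]
force: [-0.1, 0.6, 0.4]
opening: 0.0932
gripper_force: 0.0
```

Run:
```python
from h import *
w=cam('wrist','w10');s=state(); print(s['t'],s['tool_pos'],Ro.from_rotvec(s['orientation']).as_matrix().round(4).tolist(),s['force'],s['opening'])
q,m=seg(w,[.462,.014,.031],60,hmax=20);print(q.min(0),q.max(0))
for z in(.025,.031,.037):print(np.round(rect(w,q,z),4))
```

```text
18.25 [0.46205203 0.01417539 0.13927274] [[0.0462, 0.9989, -0.0002], [0.9989, -0.0462, 0.0], [-0.0, -0.0002, -1.0]] [-0.2269888  -0.52945362  0.10882734] 0.09316380069333656
[247. 169.] [311. 246.]
[4.62700e-01 1.45000e-02 7.08218e+01 5.71132e+01 8.71268e+01]
[4.62700e-01 1.60000e-02 6.93023e+01 5.58878e+01 8.71268e+01]
[4.62800e-01 1.75000e-02 6.77827e+01 5.46624e+01 8.71268e+01]
```

Call:
{"api": "jog_arm", "payload": {
  "rows": [
    [[0.002,0,0.2],[0,0,0.003]],
    [[0.002,0,0.4],[0,0,0.003]],
    [[0.002,0,0.5],[0,0,0.003]],
    [[0.002,0,0.5],[0,0,0.003]],
    [[0.002,0,0.5],[0,0,0.003]]
  ]
}}

```text
t: 18.75
tool_pos: [0.4622, 0.0146, 0.0399]
orientation: [-2.279, -2.162, 0.0]
force: [-0.8, -0.4, 0.6]
opening: 0.0932
gripper_force: 0.0
```

Call:
{"api": "jog_arm", "payload": {
  "rows": [
    [[0,0,0.03],[0,0,0]],
    [[0,0,0.06],[0,0,0]],
    [[0,0,0.06],[0,0,0]],
    [[0,0,0.06],[0,0,0]],
    [[0,0,0.06],[0,0,0]]
  ]
}}

```text
t: 19.25
tool_pos: [0.4625, 0.0146, 0.0278]
orientation: [2.28, 2.161, 0.001]
force: [0.0, 0.6, -0.6]
opening: 0.0927
gripper_force: 0.0
```

Call:
{"api": "jog_arm", "payload": {
  "rows": [
    [[0,0,0.0175],[0,0,-0.0017]],
    [[0,0,0.0175],[0,0,-0.0017]],
    [[0,0,0.0175],[0,0,-0.0017]]
  ]
}}

```text
t: 19.55
tool_pos: [0.462, 0.0146, 0.0238]
orientation: [-2.277, -2.164, 0.0]
force: [0.3, 0.9, 0.0]
opening: 0.0932
gripper_force: 0.0
```

Call:
{"api": "jog_arm", "payload": {
  "rows": [
    [[0,0,0],[0,0,0]],
    [[0,0,0],[0,0,0]],
    [[0,0,0],[0,0,0]],
    [[0,0,0],[0,0,0]],
    [[0,0,0],[0,0,0]]
  ],
  "hand": 1,
  "squeeze": 40
}}

```text
t: 20.05
tool_pos: [0.4622, 0.0146, 0.024]
orientation: [2.277, 2.164, 0.0]
force: [-1.0, -0.0, -0.3]
opening: 0.0576
gripper_force: 0.6
```

Call:
{"api": "jog_arm", "payload": {
  "rows": [
    [[0,0,0],[0,0,0]],
    [[0,0,0],[0,0,0]],
    [[0,0,0],[0,0,0]],
    [[0,0,0],[0,0,0]]
  ]
}}

```text
t: 20.45
tool_pos: [0.4623, 0.0146, 0.024]
orientation: [2.277, 2.164, 0.0]
force: [0.4, 0.1, -1.0]
opening: 0.0553
gripper_force: 40.0
```

Run:
```python
from h import *
w=cam('wrist','w11');s=state(); print(s['t'],s['tool_pos'],Ro.from_rotvec(s['orientation']).as_matrix().round(4).tolist(),s['force'],s['opening'],s['gripper_force'])
```

```text
20.5 [0.46232357 0.01455297 0.02400965] [[0.0509, 0.9987, 0.0003], [0.9987, -0.0509, -0.0], [-0.0, 0.0003, -1.0]] [1.44912136 0.31312431 0.33433575] 0.05545033734055759 39.999825954437256
```

Call:
{"api": "jog_arm", "payload": {
  "rows": [
    [[0,0,-0.1],[0,0,0]],
    [[0,0,-0.3],[0,0,0]],
    [[0,0,-0.5],[0,0,0]],
    [[0,0,-0.65],[0,0,0]],
    [[0,0,-0.65],[0,0,0]]
  ]
}}

```text
t: 21.0
tool_pos: [0.4648, 0.0144, 0.1584]
orientation: [2.273, 2.161, 0.008]
force: [0.7, 0.0, -3.1]
opening: 0.0557
gripper_force: 40.0
```

Call:
{"api": "jog_arm", "payload": {
  "rows": [
    [[0.2,0.03,0],[0,0,0]],
    [[0.4,0.06,0],[0,0,0]],
    [[0.6,0.096,0],[0,0,0]],
    [[0.62,0.096,0],[0,0,0]],
    [[0.62,0.096,0],[0,0,0]]
  ]
}}

```text
t: 21.5
tool_pos: [0.4861, 0.1382, 0.1513]
orientation: [-2.273, -2.166, 0.006]
force: [-0.7, -0.1, -4.6]
opening: 0.0553
gripper_force: 40.0
```

Call:
{"api": "jog_arm", "payload": {
  "rows": [
    [[0.2,0.03,0],[0,0,0]],
    [[0.4,0.06,0],[0,0,0]],
    [[0.6,0.096,0],[0,0,0]],
    [[0.62,0.096,0],[0,0,0]],
    [[0.62,0.096,0],[0,0,0]]
  ]
}}

```text
t: 22.0
tool_pos: [0.5124, 0.2597, 0.1522]
orientation: [-2.276, -2.165, 0.005]
force: [-0.7, -0.2, -3.8]
opening: 0.0554
gripper_force: 40.0
```

Call:
{"api": "jog_arm", "payload": {
  "rows": [
    [[0,0,0],[0,0,0]],
    [[0,0,0],[0,0,0]],
    [[0,0,0],[0,0,0]]
  ]
}}

```text
t: 22.3
tool_pos: [0.5132, 0.259, 0.1539]
orientation: [2.279, 2.162, -0.0]
force: [0.2, 0.4, -4.7]
opening: 0.0553
gripper_force: 40.0
```

Run:
```python
from h import *
s=state(); print(s['t'],s['tool_pos'],Ro.from_rotvec(s['orientation']).as_matrix().round(4).tolist(),s['force'],s['opening'],s['gripper_force'])
```

```text
22.3 [0.51319543 0.25901682 0.15390504] [[0.0524, 0.9986, -0.0], [0.9986, -0.0524, -0.0002], [-0.0002, -0.0, -1.0]] [ 0.21628543  0.37260081 -4.72048735] 0.05528210021262171 39.998658299446106
```

Call:
{"api": "jog_arm", "payload": {
  "rows": [
    [[0.007,0.002,0.2],[0,0,-0.001]],
    [[0.007,0.002,0.4],[0,0,-0.001]],
    [[0.007,0.002,0.535],[0,0,-0.001]],
    [[0.007,0.002,0.535],[0,0,-0.001]],
    [[0.007,0.002,0.535],[0,0,-0.001]]
  ]
}}

```text
t: 22.8
tool_pos: [0.5136, 0.2612, 0.0474]
orientation: [-2.276, -2.165, 0.001]
force: [0.8, -0.2, -3.0]
opening: 0.0555
gripper_force: 40.0
```

Call:
{"api": "jog_arm", "payload": {
  "rows": [
    [[0,0,0],[0,0,0]],
    [[0,0,0],[0,0,0]],
    [[0,0,0],[0,0,0]]
  ]
}}

```text
t: 23.1
tool_pos: [0.5149, 0.2622, 0.0489]
orientation: [2.275, 2.165, 0.004]
force: [-1.1, -0.1, -4.4]
opening: 0.0555
gripper_force: 40.0
```

Run:
```python
from h import *
w=cam('wrist','w12');s=state(); print(s['t'],s['tool_pos'],Ro.from_rotvec(s['orientation']).as_matrix().round(4).tolist(),s['force'],s['opening'],s['gripper_force'])
cv2.imwrite('pics/w12c.png',cv2.resize(w['frame'][180:330,150:410,::-1],None,fx=3,fy=3))
```

```text
23.15 [0.51452756 0.26206223 0.0483948 ] [[0.0493, 0.9988, 0.0022], [0.9988, -0.0493, 0.0008], [0.0009, 0.0021, -1.0]] [-0.27823708  0.13815392 -3.66648535] 0.05513037723082047 39.998685121536255
```

View pics/w12c.png

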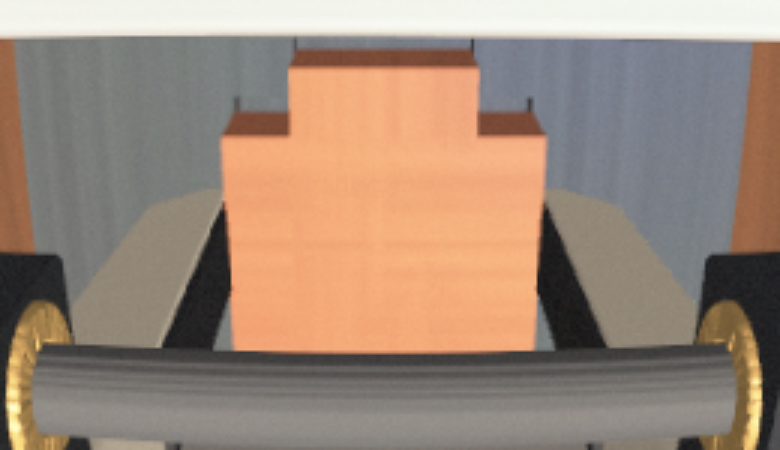

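Blank edges (222–545, centre 384) are centred over the cavity edges at columns 236/530 (centre 383), so x is aligned. I'll nudge y and lower in small steps.

Call:
{"api": "jog_arm", "payload": {
  "rows": [
    [[0,0,0],[0,0,0]],
    [[0,0,0],[0,0,0]],
    [[0,0,0],[0,0,0]],
    [[0,0,0],[0,0,0]],
    [[0,0,0],[0,0,0]]
  ]
}}

```text
t: 23.65
tool_pos: [0.5135, 0.2617, 0.0468]
orientation: [-2.275, -2.166, 0.0]
force: [-0.9, 0.1, -4.9]
opening: 0.0553
gripper_force: 40.0
```

Call:
{"api": "jog_arm", "payload": {
  "rows": [
    [[0,0,0],[0,0,0]],
    [[0,0,0],[0,0,0]],
    [[0,0,0],[0,0,0]],
    [[0,0,0],[0,0,0]],
    [[0,0,0],[0,0,0]]
  ]
}}

```text
t: 24.15
tool_pos: [0.5136, 0.2617, 0.0469]
orientation: [-2.276, -2.166, 0.0]
force: [-0.5, -0.4, -4.5]
opening: 0.0555
gripper_force: 40.0
```

Call:
{"api": "jog_arm", "payload": {
  "rows": [
    [[-0.006,0.001,0],[0,0,0.001]],
    [[-0.006,0.001,0.02],[0,0,0.001]],
    [[-0.006,0.001,0.03],[0,0,0.001]],
    [[-0.006,0.001,0.03],[0,0,0.001]],
    [[-0.006,0.001,0.03],[0,0,0.001]]
  ]
}}

```text
t: 24.65
tool_pos: [0.5136, 0.2604, 0.0407]
orientation: [-2.277, -2.164, 0.001]
force: [-0.6, -0.4, -3.7]
opening: 0.0554
gripper_force: 40.0
```

Call:
{"api": "jog_arm", "payload": {
  "rows": [
    [[0,0,0],[0,0,0]],
    [[0,0,0],[0,0,0]],
    [[0,0,0],[0,0,0]],
    [[0,0,0],[0,0,0]],
    [[0,0,0],[0,0,0]]
  ]
}}

```text
t: 25.15
tool_pos: [0.5138, 0.2605, 0.041]
orientation: [-2.277, -2.164, -0.0]
force: [-0.4, 1.4, -4.9]
opening: 0.0553
gripper_force: 40.0
```

Now lower 2 mm at a time.

Call:
{"api": "jog_arm", "payload": {
  "rows": [
    [[0,0,0.005],[0,0,0]],
    [[0,0,0.01],[0,0,0]],
    [[0,0,0.015],[0,0,0]],
    [[0,0,0.015],[0,0,0]],
    [[0,0,0.015],[0,0,0]]
  ]
}}

```text
t: 25.65
tool_pos: [0.5137, 0.2605, 0.0379]
orientation: [-2.277, -2.164, 0.0]
force: [0.5, -0.2, -4.2]
opening: 0.0551
gripper_force: 40.0
```

Call:
{"api": "jog_arm", "payload": {
  "rows": [
    [[0,0,0.005],[0,0,0]],
    [[0,0,0.01],[0,0,0]],
    [[0,0,0.01],[0,0,0]],
    [[0,0,0.01],[0,0,0]]
  ]
}}

```text
t: 26.05
tool_pos: [0.5137, 0.2605, 0.0359]
orientation: [-2.277, -2.164, 0.0]
force: [-0.2, 0.6, -4.0]
opening: 0.0552
gripper_force: 40.0
```

Call:
{"api": "jog_arm", "payload": {
  "rows": [
    [[0,0,0.005],[0,0,0]],
    [[0,0,0.01],[0,0,0]],
    [[0,0,0.015],[0,0,0]],
    [[0,0,0.015],[0,0,0]],
    [[0,0,0.015],[0,0,0]]
  ]
}}

```text
t: 26.55
tool_pos: [0.5137, 0.2605, 0.0329]
orientation: [-2.277, -2.164, 0.0]
force: [-0.4, -0.1, -4.9]
opening: 0.0554
gripper_force: 40.0
```

Call:
{"api": "jog_arm", "payload": {
  "rows": [
    [[0,0,0.004],[0,0,0]],
    [[0,0,0.006],[0,0,0]],
    [[0,0,0.006],[0,0,0]],
    [[0,0,0.006],[0,0,0]]
  ]
}}

```text
t: 26.95
tool_pos: [0.5138, 0.2605, 0.032]
orientation: [2.277, 2.164, 0.0]
force: [-1.6, -0.0, -0.3]
opening: 0.0558
gripper_force: 40.0
```

Floor contact at tip 0.032, exactly as expected (0.023 + 0.009). Release, retreat and look.

Call:
{"api": "jog_arm", "payload": {
  "rows": [
    [[0,0,0],[0,0,0]],
    [[0,0,0],[0,0,0]],
    [[0,0,0],[0,0,0]],
    [[0,0,0],[0,0,0]],
    [[0,0,0],[0,0,0]]
  ],
  "hand": -1
}}

```text
t: 27.45
tool_pos: [0.5139, 0.2605, 0.0318]
orientation: [2.277, 2.164, 0.0]
force: [0.0, -0.1, -0.5]
opening: 0.09
gripper_force: 0.0
```

Call:
{"api": "jog_arm", "payload": {
  "rows": [
    [[0,0,-0.1],[0,0,0]],
    [[0,0,-0.3],[0,0,0]],
    [[0,0,-0.5],[0,0,0]],
    [[0.05,0,-0.7],[0,0,0]],
    [[0.1,0,-0.9],[0,0,0]]
  ]
}}

```text
t: 27.95
tool_pos: [0.5146, 0.2804, 0.2134]
orientation: [2.278, 2.164, 0.0]
force: [0.9, 0.7, 0.1]
opening: 0.093
gripper_force: 0.0
```

Call:
{"api": "jog_arm", "payload": {
  "rows": [
    [[0,0,0],[0,0,0]],
    [[0,0,0],[0,0,0]],
    [[0,0,0],[0,0,0]],
    [[0,0,0],[0,0,0]],
    [[0,0,0],[0,0,0]]
  ]
}}

```text
t: 28.45
tool_pos: [0.514, 0.2799, 0.21]
orientation: [-2.277, -2.163, 0.004]
force: [0.1, 0.2, -0.3]
opening: 0.0932
gripper_force: 0.0
```

Run:
```python
from h import *
w=cam('wrist','w13');s=state(); print(s['t'],s['tool_pos'],s['force'],s['opening'])
q=copper(w,*proj(w,[.514,.26,.039]),45);print(q.min(0),q.max(0),[np.round(rect(w,q,z),4) for z in(.039,.046)])
t=cam('top','t1')
p=proj(w,[.514,.26,.039]).astype(int)
a=cv2.resize(w['frame'][p[1]-75:p[1]+75,p[0]-100:p[0]+100],(400,300),interpolation=cv2.INTER_CUBIC)
b=cv2.resize(t['frame'][140:290,170:430],(400,231))
o=np.zeros((300,800,3),np.uint8);o[:,:400]=a;o[:231,400:]=b;cv2.imwrite('pics/fin.png',o[:,:,::-1])
```

```text
28.5 [0.51416377 0.2799987  0.21033158] [-0.07535688 -0.85799316 -0.47689098] 0.09282481647328959
[253. 180.] [305. 243.] [array([ 0.5137,  0.2616, 70.4155, 55.6602, 86.3096]), array([ 0.5137,  0.2634, 68.9499, 54.5017, 86.3097])]
```

View pics/fin.png

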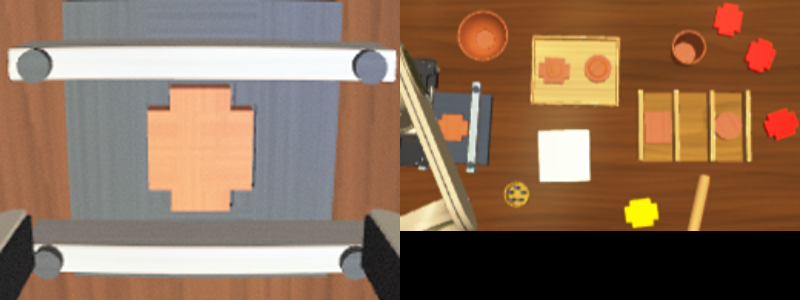

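The blank (about (200,148), left) sits in the cavity at the same place and apparent size as the plaque did. The right half shows the plaque beside the medallion and the middle lane empty, with the other pieces in place. Handing in.

```bash
python3 -c "
from plant import robot
print(robot.close_job())"
```

```text
the job is handed in; nothing more can be done
None
```

The finished plaque is flat, relief up, in the tray beside the medallion; the notched blank is seated on the die's cavity floor, the gripper holds nothing, and the job was handed in at about 28.5 s of the 64 s allowed.

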